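Clamp the sample cell and hold the shutter open at the marker

TASK

Wind the crank of the sample reader clockwise until its jaw clamps the sample cell firmly against the window head, and let go of the crank. Then pull the spring-return shutter slide out by its upright knob until its index line is level with the line on the marker clip, and keep holding it there: the program finishes while you still hold the knob, because the shutter springs shut if it is let go. Leave everything else on the bench where it stands.

Things in the scene. Friction and masses are not known exactly. Their poses are not given: they have to be found in the camera images.
- reader: Sample reader fixed to the bench: white base 30 mm thick, clamp on its left, shutter slide at its front. Origin on the bench, 20 mm to +y and 5 mm to -x of the window head's middle. x points to its back (away from the robot), y to its left (clamp), z up. Only the crank knob (top at 140 mm) and shutter knob (105 mm) rise above 93 mm. Directions given for its parts turn with it.
- window_head: Grey block on the reader, 100 (x) by 80 (y) by 55 mm, its top at 88 mm above the bench. Origin at the centre of its underside, 30 mm above the bench. Its left face (40 mm to +y of the origin) with the round glass window is what the cell is clamped against.
- jaw_face (a point): Centre of the clamping face of the moving jaw, an aluminium plate 54 mm (x) by 42 mm high, 52 mm above the bench. It faces -y, towards the window head. Axes as the reader.
- clamp_jaw (a joint): Travel of the jaw in m from fully open (0) towards the window head (-y of the reader). It is geared to the crank: 10 mm per rad. With the cell home against the window the jaw meets it at 0.026.
- crank (a joint): Angle of the crank in rad, growing clockwise seen from above; range 0 to 3.5. At 0 the arm points to -y of the reader. The jaw grips the cell at about 2.6 and the crank then goes stiff. Turning takes about 2.5 N at the knob; 5 to 8 N there clamps well. It stays where it is left.
- crank_axis (a point): Point on the vertical axis of the crank, at the mid-height of its knob, 115 mm above the bench. Axes turn with the crank.
- crank_knob_center (a point): Centre of the crank's upright knob: a black cylinder 20 mm across and 50 mm high (90 to 140 mm above the bench), 50 mm from the crank axis, that spins freely on the crank arm. Under it is the crank arm, its top at 89 mm.
- cell_center (a point): Centre of the sample cell in the clamp: loose aluminium block 40 (x) by 24 (y) by 45 mm high with round glass windows, standing on the reader's base (30 mm above the bench) between jaw and window head, 3 to 12 mm from the window.
- cell: The same sample cell; origin at the centre of its underside, z up.
- shutter_knob (a point): Centre of the shutter slide's upright knob: a black cylinder 18 mm across and 50 mm high (55 to 105 mm above the bench) on a 24 x 30 mm steel block. The slide moves along -x of the reader as it is pulled out. Axes as the reader.
- shutter (a joint): How far the shutter slide is pulled out, in m: 0 shut, 0.078 the end stop. A spring pulls it shut with 3.6 N at 0 and 1.2 N more for each 10 mm.
- shutter_index (a point): Outer end of the index line on the slide's block, on its left side (26 mm to +y of the knob's axis, at the same x).
- marker_line (a point): Line on the marker clip, a small steel saddle 10 x 26 mm with a black fin, 52 mm above the bench, that sits on the scale left of the slide. The clip is fixed for this job, 25 to 55 mm from where the index line is when shut. Axes as the reader.
- spare_cell: Bystander: a second sample cell, same shape and size as the one in the clamp, standing on the bench in front of the clamp. Origin at the centre of its underside.
- cup: Bystander: clear plastic cup, 60 mm across, 65 mm high, standing right of the reader. Origin at the centre of its underside.
- amber_bottle: Bystander: amber reagent bottle, 72 mm across, 160 mm high, right of and behind the cup. Origin at the centre of its underside.
- jar: Bystander: white lidded jar, 60 mm across, 60 mm high, behind the reader. Origin at the centre of its underside.
- dish: Bystander: white dish, 90 mm across, 14 mm high, behind the reader. Origin at the centre of its underside.
- spatula: Bystander: steel laboratory spatula 190 mm long, 8 mm high, lying on the bench to the front left of the reader. Origin at the centre of its underside.
- flask: Bystander: clear capped flask, 52 mm across, 100 mm high, standing left of the reader. Origin at the centre of its underside.
Things that resemble listed ones, but are neither listed nor needed, are in the scene too. What is shaped like the cell but green or red is not meant.

How it is judged:
By the outcome, as a careful person would: the job done as asked, in the order asked, and still so for the second after the job is handed in, while the arm keeps its last pose, push and grip.
It also fails if it takes over 48 s, if anything falls off the work surface, if the arm or the gripper's body presses on something with over 40 N, if the wrist force passes 120 N, or if a joint passes its speed limit or range.

ROBOT

A 6-joint arm with a two-finger parallel gripper is mounted at the origin on the work surface. World frame = base frame: x ahead of the robot, y to its left, z up, the work surface at z = 0. Lengths are in m, angles in rad, forces in N, time in s.
With the tool pointing down it reaches from about 0.3 to 0.875 m from the base axis. Payload 6.4 kg.
Tool frame: the origin (TCP) lies midway between the tips of the shut fingers; the grasp point (between the pads) lies 19 mm behind it; z points along the fingers, y is the line along which they close (so a half turn about z gives the same grasp; the last joint's range is limited). The gripper opens to 88 mm and grips with 3 to 60 N. Pads are 18 mm wide; open, the fingers measure 123 mm over their backs; the gripper's body (75 mm by 187 mm) begins 45 mm behind the grasp point.
Start: joints at [-1.46, 0.181, 1.607, -0, 1.354, -0.206], TCP at [0.179, -0.546, 0.239] pointing down, gripper open.
Joint ranges: [-2.99, 2.99], [-0.89, 2.07], [0.3, 2.58], [-1.14, 4.28], [0, 2.63], [-3.12, 3.12]. Speed limits (rad/s): [2.57, 2.57, 3.01, 3.14, 3.14, 3.14].

INTERFACE

Orientations are given as a unit quaternion [w, x, y, z].
In Python, from workcell import robot gives the robot as it stands.
- The arm moves only by the tool servo_tool, never from a script. Its argument "moves" is a list of rows, each an object of numbers: "x", "y", "z": the shift along the tool's x, y, z in mm; "roll": the turn about the tool's z in degrees; "claw": the closure, from 0 (fully open) to 1 (shut). In form: [{"x": .., "y": .., "z": .., "roll": .., "claw": ..}, ...]. A call has 1 to 8 rows; each row is the pose to reach, as a shift and turn from the pose commanded when the call began, along the tool's axes at that moment; what a row does not reach only later rows make up. A row lasts 1/12 s, in which the tool goes at most 41.7 mm and 7.16 degrees, less where a joint would pass 70% of its speed; a pose out of reach is approached as far as the arm can. A call with a gripper value outside its range is refused whole. The fingers move at their own pace and stop on an object; the grip force is fixed at half the most. Time passes only in rows, so rows that repeat a pose let the fingers close. It gives the time, the measured TCP pose, the force, the opening and the grip force at its end, in the units of the state.
- robot.sense(): the state, without advancing time (a new reading comes with each control period).
- robot.get_image(name): name is "scene" or "top"; returns a dict with "image" (420x560x3 uint8, red, green, blue), "range_z" (420x560 float32, m along the optical axis (not along the pixel's ray), 0 where there is no reading), "vfov" (degrees; the focal length in pixels is half the picture's height over the tangent of half this angle, whatever the lens; pixels are square), "cx", "cy" (the principal point, pixels), "world_from_camera" (4x4, takes a point from camera to world coordinates). Camera axes: x right, y down, z forward; pixel columns grow to the right and rows downward; lengths in m; the calibration is good to about 2 mm. A picture is of the moment at which its call begins.
- robot.finish_job(): hands the job in; it is judged then, once.
Trained networks look in the newest picture that a camera, given by its name, has taken for a name from the list of things; names that differ only in an ending like _2 or _b are one class to them, and where a whole thing is asked for, a point or a joint stands for the part that bears it (a point fixed in the world has none). Each returns a list of dicts, best first, with "confidence" (0 to 1); they miss things now and then, are a little off and sometimes report something else, mostly with a low value. They report only what shows in the picture. A call takes as long as a camera call. They do not tell look-alikes from the thing itself.
- robot.outline_of(camera, name): "mask" (420x560 bool, what is visible of it) and "box" ([centre column, centre row, width, height] in pixels, round what is visible of it).
- robot.place_of(camera, name): "xy" ([column, row] in pixels: a listed point, or the origin of a listed thing).
The state is a dict: "clock": time; "joints": joint angles; "dq": joint speeds; "effort": joint torques, N m; "tcp_pos": TCP position; "orientation": TCP orientation; "ft_force": force on the tool from outside, world axes, zero at the start; "ft_torque": the same for the moment, N m; "gripper_width": finger opening in m; "grasp_force": force on a finger pad.
Only numpy, scipy, OpenCV 4.12 (cv2) and the standard library are available. Lean on these libraries where they do the work, as an engineer would, in place of code of your own. Each camera call takes 0.05 s, during which the arm holds its last target. There are 200 camera calls.

## Working session

There is one attempt and no reset: what is moved stays moved. The work goes in short steps, Python scripts to look and compute and a tool call to move; the robot and the scene stay as the last step left them, time stands still between calls to the robot, and variables do not carry over. Pictures are saved under pics/ and viewed, at most 10 in all, crops included, and the job is handed in when it is done.

Besides the shell and the picture viewer there is one more tool, called after ">>>" by a JSON object that holds its "api" and its "payload", one argument or row to a line. servo_tool: Moves the arm, as the interface text tells. Its arguments: {"type":"object","properties":{"moves":{"type":"array"}},"required":["moves"]}

```bash
mkdir -p pics; cat > h.py <<'E'
import numpy as np, cv2
from workcell import robot
def px2w(d,u,v,z=None,r=None):
    H=d["image"].shape[0]; f=H/2/np.tan(np.radians(d["vfov"])/2)
    ray=np.array([(u-d["cx"])/f,(v-d["cy"])/f,1.]); T=np.array(d["world_from_camera"])
    R,t=T[:3,:3],T[:3,3]; w=R@ray
    s=(z-t[2])/w[2] if z is not None else (r if r is not None else d["range_z"][int(round(v)),int(round(u))])
    return t+s*w
E
python3 - <<'E'
from h import *
ims={c:robot.get_image(c) for c in("top","scene")}
for c,d in ims.items():
    cv2.imwrite(f"pics/{c}0.png",d["image"][:,:,::-1]); print(c,np.round(d["world_from_camera"],3).tolist(),d["vfov"])
Z=dict(window_head=.03,jaw_face=.052,crank_axis=.115,crank_knob_center=.115,cell_center=.0525,shutter_knob=.08,shutter_index=.052,marker_line=.052,spare_cell=0,reader=0,flask=0,spatula=0,cup=0)
for n,z in Z.items():
    for c,d in ims.items():
        for r in robot.place_of(c,n)[:3]:
            u,v=r["xy"]; print(n,c,round(r["confidence"],2),np.round([u,v]),np.round(px2w(d,u,v,z),4))
s=robot.sense();print(s)
E
```

```text
top [[-0.009, -0.981, 0.195, 0.385], [-1.0, 0.005, -0.018, -0.008], [0.017, -0.195, -0.981, 0.87], [0.0, 0.0, 0.0, 1.0]] 56.25695914374919
scene [[-0.753, 0.503, -0.424, 1.057], [0.658, 0.563, -0.5, 0.548], [-0.012, -0.655, -0.755, 0.961], [0.0, 0.0, 0.0, 1.0]] 45.348990405033824
window_head top 0.74 [268. 204.] [ 0.5598 -0.0189  0.03  ]
window_head top 0.36 [287. 151.] [ 0.6818 -0.0632  0.03  ]
window_head scene 0.91 [287. 234.] [ 0.5619 -0.0092  0.03  ]
window_head scene 0.66 [255. 201.] [ 0.551  -0.1415  0.03  ]
window_head scene 0.26 [364. 245.] [0.451  0.1359 0.03  ]
jaw_face top 0.63 [225. 210.] [0.5436 0.0731 0.052 ]
jaw_face scene 0.8 [312. 246.] [0.5535 0.069  0.052 ]
jaw_face scene 0.69 [303. 242.] [0.5638 0.0472 0.052 ]
crank_axis top 0.89 [174. 211.] [0.5293 0.1656 0.115 ]
crank_axis top 0.5 [146. 265.] [0.4253 0.2136 0.115 ]
crank_axis top 0.38 [244. 211.] [0.5284 0.0282 0.115 ]
crank_axis scene 0.66 [352. 248.] [0.5314 0.1618 0.115 ]
crank_knob_center top 0.88 [196. 213.] [0.5251 0.1235 0.115 ]
crank_knob_center top 0.43 [268. 204.] [ 0.5425 -0.0182  0.115 ]
crank_knob_
[... 1703 characters left out ...]
{'clock': 1.4, 'joints': array([-1.46032004e+00,  1.80785600e-01,  1.60700513e+00,  2.53503588e-05,
        1.35381016e+00, -2.06260780e-01]), 'dq': array([ 0.00119162,  0.00187496, -0.00092439,  0.00093399,  0.00042745,
        0.00123065]), 'effort': array([ 9.26726898e-04, -4.33831537e+01, -3.42169940e+01,  7.03745079e-02,
        3.09676118e-02, -1.20105304e-05]), 'tcp_pos': array([ 0.17914067, -0.54639395,  0.23872008]), 'orientation': array([-3.51800630e-06,  9.87486322e-01,  1.57704672e-01,  1.25607676e-05]), 'ft_force': array([-0.44056297, -0.47292793,  0.06661684]), 'ft_torque': array([ 0.03075877,  0.02065563, -0.00058548]), 'grasp_force': 0.0, 'gripper_width': 0.08833335041554374}
```

```bash
python3 - <<'E'
import cv2
a=cv2.imread("pics/top0.png");b=cv2.imread("pics/scene0.png")
cv2.imwrite("pics/t1.png",cv2.resize(a[160:300,120:300],None,fx=4,fy=4,interpolation=cv2.INTER_CUBIC))
cv2.imwrite("pics/s1.png",cv2.resize(b[140:320,230:430],None,fx=3.3,fy=3.3,interpolation=cv2.INTER_CUBIC))
E
```

```text
(no output)
```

View pics/t1.png

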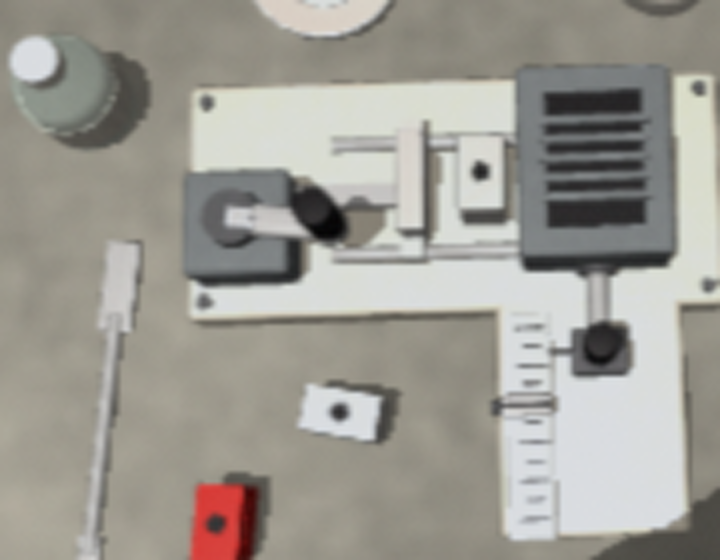

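View pics/s1.png

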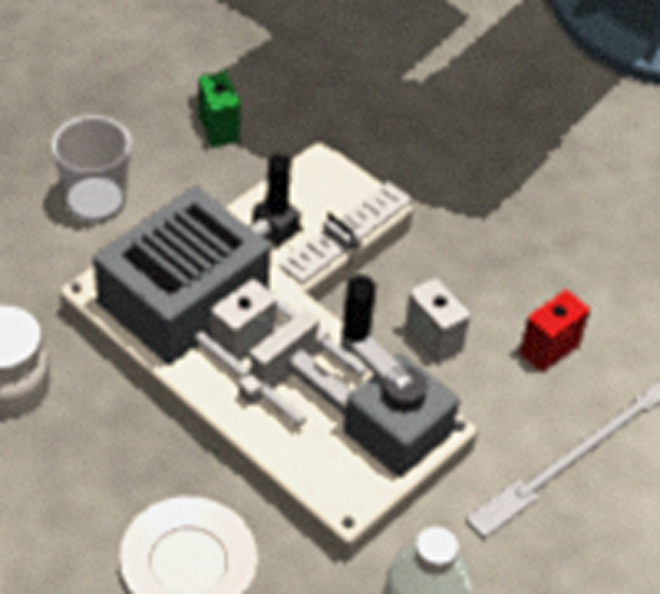

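View pics/top0.png

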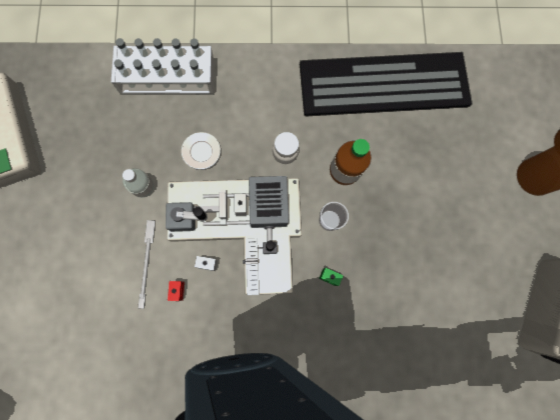

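The top view shows the reader nearly aligned with the world, with the crank knob at (197,213), the shutter knob at (270,246) and the marker fin at about (251,261). The crank arm points right, near 0 rad. Next I'll measure these precisely with the range data.

```bash
cat >> h.py <<'E'
def cloud(d):
    H,W=d["range_z"].shape; f=H/2/np.tan(np.radians(d["vfov"])/2)
    v,u=np.mgrid[:H,:W]; r=d["range_z"]
    P=np.stack([(u-d["cx"])/f*r,(v-d["cy"])/f*r,r],-1); T=np.array(d["world_from_camera"])
    Q=P@T[:3,:3].T+T[:3,3]; Q[r==0]=np.nan; return Q
E
python3 - <<'E'
from h import *
for c in("top","scene"):
    d=robot.get_image(c);Q=cloud(d)
    g=d["image"].astype(int).max(-1); x,y,z=Q[...,0],Q[...,1],Q[...,2]
    def show(n,m):
        p=Q[m]; print(c,n,len(p),*(np.round([p.min(0),np.median(p,0),p.max(0)],4).tolist() if len(p) else []))
    show("crankknob",(z>.097)&(abs(x-.525)<.05)&(abs(y-.12)<.05))
    show("crankknobtop",(z>.134)&(z<.16)&(abs(x-.525)<.05)&(abs(y-.12)<.05))
    show("shutknob",(z>.065)&(z<.12)&(abs(x-.46)<.03)&(abs(y+.02)<.03))
    show("shutknobtop",(z>.099)&(z<.12)&(abs(x-.46)<.03)&(abs(y+.02)<.03))
    m=(z>.08)&(z<.096)&(abs(x-.55)<.07)&(abs(y+.02)<.06); show("head",m)
    print(cv2.minAreaRect(Q[m][:,:2].astype(np.float32)*1000))
    m=(abs(z-.03)<.008)&(g>150)&(abs(x-.55)<.12)&(abs(y-.05)<.2); show("base",m)
    m=(abs(z-.03)<.008)&(x>.48)&(x<.66)&(y>-.1)&(y<.23)&(g>150); print(cv2.minAreaRect(Q[m][:,:2].astype(np.float32)*1000))
    show("fin",(z>.042)&(z<.07)&(abs(x-.43)<.02)&(y>-.01)&(y<.04))
    show("hub",(z>.075)&(z<.1)&(abs(x-.53)<.03)&(y>.14)&(y<.2))
for n,z in dict(crank_axis=.115,crank_knob_center=.115,marker_line=.052,shutter_index=.052,shutter_knob=.08).items():
    for r in robot.outline_of("top",n)[:1]: print(n,r["confidence"],r["box"])
E
```

```text
top crankknob 132 [0.5146, 0.1052, 0.0978] [0.5223, 0.1126, 0.1393] [0.5346, 0.1246, 0.1436]
top crankknobtop 92 [0.5151, 0.1053, 0.135] [0.5243, 0.1144, 0.1404] [0.5346, 0.1246, 0.1436]
top shutknob 80 [0.4552, -0.0297, 0.0659] [0.4627, -0.0212, 0.1049] [0.4731, -0.0134, 0.1087]
top shutknobtop 67 [0.4552, -0.0291, 0.0998] [0.4629, -0.0212, 0.1053] [0.4731, -0.0134, 0.1087]
top head 1858 [0.5079, -0.0595, 0.0805] [0.5568, -0.0193, 0.0865] [0.6092, 0.0207, 0.093]
((558.9749145507812, -19.374736785888672), (100.61238861083984, 80.08647918701172), 1.4084216356277466)
top base 4644 [0.43, -0.0896, 0.0245] [0.5145, 0.047, 0.0306] [0.6698, 0.201, 0.0378]
((547.9192504882812, 55.573638916015625), (138.28993225097656, 288.6358337402344), 1.0287635326385498)
top fin 69 [0.4316, 0.005, 0.0424] [0.4356, 0.0176, 0.0469] [0.4401, 0.0344, 0.0552]
top hub 365 [0.502, 0.1401, 0.075] [0.5279, 0.1631, 0.0878] [0.5539, 0.19, 0.0941]
scene crankknob 163 [0.5132, 0.105, 0.0976] [0.5295, 0.1197, 0.1289] [0.5362, 0.1266, 0.1438]
scene crankknobtop 67 [0.5132, 0.105, 0.1352] [0.5266, 0.1169, 0.1403] [0.536
[... 297 characters left out ...]
0.0948]
((559.52587890625, -18.657058715820312), (102.8315658569336, 81.55452728271484), 1.71467924118042)
scene base 2458 [0.4303, -0.15, 0.0227] [0.5811, 0.0939, 0.0308] [0.6698, 0.2015, 0.0379]
((548.6616821289062, 55.58818054199219), (139.25535583496094, 290.3926086425781), 1.1264468431472778)
scene fin 57 [0.4327, 0.0044, 0.0423] [0.4379, 0.0202, 0.0478] [0.4426, 0.0359, 0.0557]
scene hub 317 [0.5031, 0.1405, 0.075] [0.5327, 0.1673, 0.0844] [0.5569, 0.192, 0.0933]
crank_axis 0.64 [187.9, 212.1, 39.6, 14.4]
crank_knob_center 0.67 [188.6, 214.6, 37.1, 10.8]
marker_line 0.39 [249.3, 261.1, 11.0, 6.5]
shutter_index 0.83 [271.0, 244.9, 15.8, 30.9]
shutter_knob 0.78 [270.1, 240.7, 16.7, 27.0]
```

>>> {"api": "servo_tool", "payload": {
  "moves": [
    {"x": 534,"y": -520,"z": 0,"roll": -73,"claw": 0},
    {"x": 534,"y": -520,"z": 0,"roll": -73,"claw": 0},
    {"x": 534,"y": -520,"z": 0,"roll": -73,"claw": 0},
    {"x": 534,"y": -520,"z": 0,"roll": -73,"claw": 0},
    {"x": 534,"y": -520,"z": 0,"roll": -73,"claw": 0},
    {"x": 534,"y": -520,"z": 0,"roll": -73,"claw": 0},
    {"x": 534,"y": -520,"z": 0,"roll": -73,"claw": 0},
    {"x": 534,"y": -520,"z": 0,"roll": -73,"claw": 0}
  ]
}}

```text
clock: 2.42
tcp_pos: [0.3341, -0.2493, 0.239]
orientation: [0.0, 0.789, 0.614, 0.0]
ft_force: [1.2, -0.7, -0.3]
gripper_width: 0.0883
grasp_force: 0.0
```

```bash
cat > go.py <<'E'
import sys
from h import *
from scipy.spatial.transform import Rotation as Ro
def go(X,Y,Z,psi=91.2):
    s=robot.sense(); q=s["orientation"]; R=Ro.from_quat([q[1],q[2],q[3],q[0]]).as_matrix()
    yaw=np.degrees(np.arctan2(R[1,0],R[0,0]))
    print("clk",s["clock"],"tcp",np.round(s["tcp_pos"],4),"yaw",round(yaw,2),"F",np.round(s["ft_force"],2),"w",round(s["gripper_width"],4))
    print("move mm",np.round(R.T@(np.array([X,Y,Z])-s["tcp_pos"])*1000,1),"roll",round(yaw-psi,1))
if __name__=="__main__": go(*map(float,sys.argv[1:]))
E
python3 go.py .525 .115 .2
```

```text
clk 2.4167 tcp [ 0.3341 -0.2493  0.239 ] yaw 75.76 F [ 1.2  -0.68 -0.28] w 0.0883
move mm [400.1  95.4  38.9] roll -15.4
```

>>> {"api": "servo_tool", "payload": {
  "moves": [
    {"x": 400,"y": 95,"z": 39,"roll": -15.4,"claw": 0},
    {"x": 400,"y": 95,"z": 39,"roll": -15.4,"claw": 0},
    {"x": 400,"y": 95,"z": 39,"roll": -15.4,"claw": 0},
    {"x": 400,"y": 95,"z": 39,"roll": -15.4,"claw": 0},
    {"x": 400,"y": 95,"z": 39,"roll": -15.4,"claw": 0},
    {"x": 400,"y": 95,"z": 39,"roll": -15.4,"claw": 0},
    {"x": 400,"y": 95,"z": 39,"roll": -15.4,"claw": 0},
    {"x": 400,"y": 95,"z": 39,"roll": -15.4,"claw": 0}
  ]
}}

```text
clock: 3.08
tcp_pos: [0.4897, 0.0444, 0.2074]
orientation: [0.0, 0.702, 0.712, 0.0]
ft_force: [0.1, -0.4, 1.3]
gripper_width: 0.0884
grasp_force: 0.0
```

```bash
python3 go.py .525 .115 .17
```

```text
clk 3.0833 tcp [0.4897 0.0444 0.2074] yaw 90.87 F [ 0.14 -0.45  1.3 ] w 0.0884
move mm [70.  36.3 37.4] roll -0.3
```

>>> {"api": "servo_tool", "payload": {
  "moves": [
    {"x": 70,"y": 36,"z": 37,"roll": -0.3,"claw": 0.3},
    {"x": 70,"y": 36,"z": 37,"roll": -0.3,"claw": 0.3},
    {"x": 70,"y": 36,"z": 37,"roll": -0.3,"claw": 0.3},
    {"x": 70,"y": 36,"z": 37,"roll": -0.3,"claw": 0.3},
    {"x": 70,"y": 36,"z": 37,"roll": -0.3,"claw": 0.3}
  ]
}}

```text
clock: 3.5
tcp_pos: [0.5237, 0.1127, 0.1701]
orientation: [-0.0, 0.7, 0.715, -0.0]
ft_force: [0.3, -1.0, 0.5]
gripper_width: 0.0617
grasp_force: 0.0
```

```bash
python3 go.py .525 .115 .106
```

```text
clk 3.5 tcp [0.5237 0.1127 0.1701] yaw 91.21 F [ 0.27 -0.96  0.53] w 0.0617
move mm [ 2.3  1.4 64.1] roll 0.0
```

>>> {"api": "servo_tool", "payload": {
  "moves": [
    {"x": 2,"y": 1.3,"z": 30,"roll": 0,"claw": 0.3},
    {"x": 2,"y": 1.3,"z": 64,"roll": 0,"claw": 0.3},
    {"x": 2,"y": 1.3,"z": 64,"roll": 0,"claw": 0.3},
    {"x": 2,"y": 1.3,"z": 64,"roll": 0,"claw": 1},
    {"x": 2,"y": 1.3,"z": 64,"roll": 0,"claw": 1},
    {"x": 2,"y": 1.3,"z": 64,"roll": 0,"claw": 1},
    {"x": 2,"y": 1.3,"z": 64,"roll": 0,"claw": 1},
    {"x": 2,"y": 1.3,"z": 64,"roll": 0,"claw": 1}
  ]
}}

```text
clock: 4.17
tcp_pos: [0.5263, 0.1146, 0.108]
orientation: [0.001, 0.7, 0.714, 0.001]
ft_force: [1.0, -0.0, -0.4]
gripper_width: 0.0304
grasp_force: 0.0
```

```bash
python3 go.py .525 .115 .106; python3 -c "
from h import *
print(robot.sense()['grasp_force'])
d=robot.get_image('scene');cv2.imwrite('pics/s2.png',cv2.resize(d['image'][140:320,230:430,::-1],None,fx=3.3,fy=3.3))"
```

```text
clk 4.1667 tcp [0.5263 0.1146 0.108 ] yaw 91.13 F [ 1.04 -0.04 -0.39] w 0.0304
move mm [ 0.4 -1.3  2. ] roll -0.1
0.0
```

View pics/s2.png

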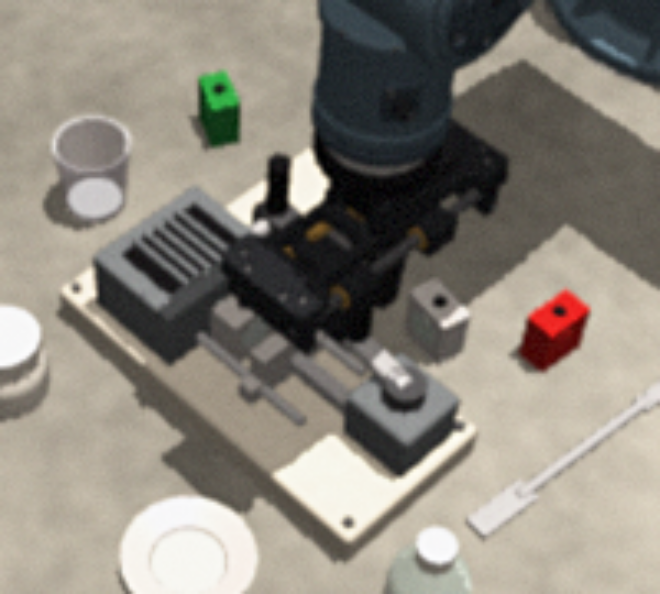

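The picture shows the fingers straddling the crank knob at about (350,320) in the crop. They haven't fully closed, so I'll let them finish.

>>> {"api": "servo_tool", "payload": {
  "moves": [
    {"x": 0,"y": 0,"z": 0,"roll": 0,"claw": 1},
    {"x": 0,"y": 0,"z": 0,"roll": 0,"claw": 1},
    {"x": 0,"y": 0,"z": 0,"roll": 0,"claw": 1},
    {"x": 0,"y": 0,"z": 0,"roll": 0,"claw": 1}
  ]
}}

```text
clock: 4.55
tcp_pos: [0.5257, 0.1147, 0.1069]
orientation: [0.0, 0.7, 0.714, 0.0]
ft_force: [-0.9, 0.2, 6.2]
gripper_width: 0.0189
grasp_force: 30.0
```

```bash
python3 go.py .525 .115 .106; python3 -c "
import numpy as np
t0=.1
for t in np.arange(t0,2.65,.1): print(round(t,2),np.round([50*(np.cos(t0)-np.cos(t)),50*(np.sin(t0)-np.sin(t))],1))"
```

```text
clk 4.55 tcp [0.5257 0.1147 0.1069] yaw 91.15 F [-0.91  0.22  6.16] w 0.0189
move mm [ 0.3 -0.7  0.9] roll -0.0
0.1 [0. 0.]
0.2 [ 0.7 -4.9]
0.3 [ 2.  -9.8]
0.4 [  3.7 -14.5]
0.5 [  5.9 -19. ]
0.6 [  8.5 -23.2]
0.7 [ 11.5 -27.2]
0.8 [ 14.9 -30.9]
0.9 [ 18.7 -34.2]
1.0 [ 22.7 -37.1]
1.1 [ 27.1 -39.6]
1.2 [ 31.6 -41.6]
1.3 [ 36.4 -43.2]
1.4 [ 41.3 -44.3]
1.5 [ 46.2 -44.9]
1.6 [ 51.2 -45. ]
1.7 [ 56.2 -44.6]
1.8 [ 61.1 -43.7]
1.9 [ 65.9 -42.3]
2.0 [ 70.6 -40.5]
2.1 [ 75.  -38.2]
2.2 [ 79.2 -35.4]
2.3 [ 83.1 -32.3]
2.4 [ 86.6 -28.8]
2.5 [ 89.8 -24.9]
2.6 [ 92.6 -20.8]
```

>>> {"api": "servo_tool", "payload": {
  "moves": [
    {"x": 0.7,"y": -4.9,"z": 0,"roll": 0,"claw": 1},
    {"x": 2,"y": -9.8,"z": 0,"roll": 0,"claw": 1},
    {"x": 3.7,"y": -14.5,"z": 0,"roll": 0,"claw": 1},
    {"x": 5.9,"y": -19,"z": 0,"roll": 0,"claw": 1},
    {"x": 8.5,"y": -23.2,"z": 0,"roll": 0,"claw": 1},
    {"x": 11.5,"y": -27.2,"z": 0,"roll": 0,"claw": 1},
    {"x": 14.9,"y": -30.9,"z": 0,"roll": 0,"claw": 1},
    {"x": 14.9,"y": -30.9,"z": 0,"roll": 0,"claw": 1}
  ]
}}

```text
clock: 5.22
tcp_pos: [0.4938, 0.13, 0.1068]
orientation: [0.0, 0.7, 0.714, 0.001]
ft_force: [2.0, 2.4, 6.5]
gripper_width: 0.0191
grasp_force: 30.0
```

```bash
python3 go.py .529 .165 .107; python3 -c "
import numpy as np
t0=.8
for t in np.arange(t0,1.65,.1): print(round(t,2),np.round([50*(np.cos(t0)-np.cos(t)),50*(np.sin(t0)-np.sin(t))],1))"
```

```text
clk 5.2167 tcp [0.4938 0.13   0.1068] yaw 91.17 F [2.01 2.37 6.48] w 0.0191
move mm [34.3 35.9 -0.1] roll -0.0
0.8 [0. 0.]
0.9 [ 3.8 -3.3]
1.0 [ 7.8 -6.2]
1.1 [12.2 -8.7]
1.2 [ 16.7 -10.7]
1.3 [ 21.5 -12.3]
1.4 [ 26.3 -13.4]
1.5 [ 31.3 -14. ]
1.6 [ 36.3 -14.1]
```

>>> {"api": "servo_tool", "payload": {
  "moves": [
    {"x": 3.8,"y": -3.3,"z": 0,"roll": 0,"claw": 1},
    {"x": 7.8,"y": -6.2,"z": 0,"roll": 0,"claw": 1},
    {"x": 12.2,"y": -8.7,"z": 0,"roll": 0,"claw": 1},
    {"x": 16.7,"y": -10.7,"z": 0,"roll": 0,"claw": 1},
    {"x": 21.5,"y": -12.3,"z": 0,"roll": 0,"claw": 1},
    {"x": 26.3,"y": -13.4,"z": 0,"roll": 0,"claw": 1},
    {"x": 31.3,"y": -14,"z": 0,"roll": 0,"claw": 1},
    {"x": 36.3,"y": -14.1,"z": 0,"roll": 0,"claw": 1}
  ]
}}

```text
clock: 5.88
tcp_pos: [0.4799, 0.165, 0.1069]
orientation: [0.001, 0.7, 0.714, 0.001]
ft_force: [4.9, -3.2, 5.7]
gripper_width: 0.0188
grasp_force: 30.0
```

```bash
python3 go.py .529 .165 .107; python3 -c "
import numpy as np
t0=1.6
for t in np.arange(t0,2.7,.1): print(round(t,2),np.round([50*(np.cos(t0)-np.cos(t)),50*(np.sin(t0)-np.sin(t))],1))"
```

```text
clk 5.8833 tcp [0.4799 0.165  0.1069] yaw 91.16 F [ 4.89 -3.25  5.67] w 0.0188
move mm [-1.  49.1  0. ] roll -0.0
1.6 [0. 0.]
1.7 [5.  0.4]
1.8 [9.9 1.3]
1.9 [14.7  2.7]
2.0 [19.3  4.5]
2.1 [23.8  6.8]
2.2 [28.   9.6]
2.3 [31.9 12.7]
2.4 [35.4 16.2]
2.5 [38.6 20.1]
2.6 [41.4 24.2]
```

>>> {"api": "servo_tool", "payload": {
  "moves": [
    {"x": 5,"y": 1,"z": 0,"roll": 0,"claw": 1},
    {"x": 9.9,"y": 2.2,"z": 0,"roll": 0,"claw": 1},
    {"x": 14.7,"y": 3.6,"z": 0,"roll": 0,"claw": 1},
    {"x": 19.3,"y": 5.4,"z": 0,"roll": 0,"claw": 1},
    {"x": 23.8,"y": 7.7,"z": 0,"roll": 0,"claw": 1},
    {"x": 28,"y": 10.4,"z": 0,"roll": 0,"claw": 1},
    {"x": 31.5,"y": 13.4,"z": 0,"roll": 0,"claw": 1},
    {"x": 35,"y": 16.8,"z": 0,"roll": 0,"claw": 1}
  ]
}}

```text
clock: 6.55
tcp_pos: [0.4946, 0.2002, 0.1067]
orientation: [0.0, 0.7, 0.714, -0.001]
ft_force: [-0.4, -4.3, 10.0]
gripper_width: 0.0191
grasp_force: 30.0
```

```bash
cat >> go.py <<'E'
    s=robot.sense();p=s["tcp_pos"][:2]-[.529,.165];c,n=np.cos(np.radians(1.2)),np.sin(np.radians(1.2))
    M=np.array([[c,n],[-n,c]]);p=M@p;F=M@s["ft_force"][:2];th=np.arctan2(-p[0],-p[1])
    print("theta",th,"r",np.hypot(*p),"Ftan",F@[-np.cos(th),np.sin(th)],"Frad",F@[-np.sin(th),-np.cos(th)])
E
python3 go.py .529 .165 .107
```

```text
File "go.py", line 10
    s=robot.sense();p=s["tcp_pos"][:2]-[.529,.165];c,n=np.cos(np.radians(1.2)),np.sin(np.radians(1.2))
IndentationError: unexpected indent
```

```bash
sed -i 's/^if __name__.*/if 1:\n    go(*map(float,sys.argv[1:]))/' go.py
python3 go.py .529 .165 .107
```

```text
clk 6.55 tcp [0.4946 0.2002 0.1067] yaw 91.17 F [-0.42 -4.27  9.98] w 0.0191
move mm [-35.9  33.6  -0.3] roll -0.0
theta 2.3887268535871256 r 0.04915889669976846 Ftan -3.2869331796331838 Frad -2.7617713422261416
```

>>> {"api": "servo_tool", "payload": {
  "moves": [
    {"x": 1.5,"y": 2,"z": 0,"roll": 0,"claw": 1},
    {"x": 3,"y": 4,"z": 0,"roll": 0,"claw": 1},
    {"x": 4.2,"y": 6,"z": 0,"roll": 0,"claw": 1},
    {"x": 4.2,"y": 6,"z": 0,"roll": 0,"claw": 1}
  ]
}}

```text
clock: 6.88
tcp_pos: [0.5005, 0.205, 0.1068]
orientation: [-0.0, 0.7, 0.714, -0.001]
ft_force: [-1.6, -0.6, 10.3]
gripper_width: 0.0191
grasp_force: 30.0
```

```bash
python3 go.py .529 .165 .107
```

```text
clk 6.8833 tcp [0.5005 0.205  0.1068] yaw 91.17 F [-1.57 -0.59 10.29] w 0.0191
move mm [-40.6  27.7  -0.3] roll -0.0
theta 2.5434207925382037 r 0.049128856244588084 Ftan -1.6243046601601474 Frad 0.43137076693283133
```

>>> {"api": "servo_tool", "payload": {
  "moves": [
    {"x": 0.8,"y": 1.2,"z": 0,"roll": 0,"claw": 1},
    {"x": 1.6,"y": 2.5,"z": 0,"roll": 0,"claw": 1},
    {"x": 1.6,"y": 2.5,"z": 0,"roll": 0,"claw": 1}
  ]
}}

```text
clock: 7.13
tcp_pos: [0.5028, 0.2066, 0.1068]
orientation: [-0.0, 0.7, 0.714, -0.001]
ft_force: [-1.1, -2.0, 11.3]
gripper_width: 0.0189
grasp_force: 30.0
```

```bash
python3 go.py .529 .165 .107
```

```text
clk 7.1333 tcp [0.5028 0.2066 0.1068] yaw 91.17 F [-1.1  -2.02 11.29] w 0.0189
move mm [-42.1  25.4  -0.3] roll -0.0
theta 2.6000396184509427 r 0.04917514721996103 Ftan -2.0077791713646205 Frad -1.1279749076102004
```

>>> {"api": "servo_tool", "payload": {
  "moves": [
    {"x": 0.5,"y": 1.1,"z": 0,"roll": 0,"claw": 1},
    {"x": 1,"y": 2.1,"z": 0,"roll": 0,"claw": 1},
    {"x": 1,"y": 2.1,"z": 0,"roll": 0,"claw": 1}
  ]
}}

```text
clock: 7.38
tcp_pos: [0.5039, 0.2073, 0.1067]
orientation: [-0.001, 0.7, 0.714, -0.002]
ft_force: [-6.2, -1.8, 14.9]
gripper_width: 0.0191
grasp_force: 30.0
```

```bash
python3 go.py .529 .165 .107
```

```text
clk 7.3833 tcp [0.5039 0.2073 0.1067] yaw 91.18 F [-6.25 -1.77 14.92] w 0.0191
move mm [-42.8  24.2  -0.4] roll -0.0
theta 2.62687567561753 r 0.04921144331009315 Ftan -6.2740986469662 Frad 1.6661671239553781
```

>>> {"api": "servo_tool", "payload": {
  "moves": [
    {"x": 0.2,"y": 0.4,"z": 0,"roll": 0,"claw": 1},
    {"x": 0.2,"y": 0.4,"z": 0,"roll": 0,"claw": 1},
    {"x": 0.2,"y": 0.4,"z": 0,"roll": 0,"claw": 1}
  ]
}}

```text
clock: 7.63
tcp_pos: [0.5039, 0.2074, 0.1066]
orientation: [-0.001, 0.7, 0.714, -0.002]
ft_force: [-7.0, -2.8, 15.0]
gripper_width: 0.0195
grasp_force: 30.0
```

```bash
python3 go.py .529 .165 .107
```

```text
clk 7.6333 tcp [0.5039 0.2074 0.1066] yaw 91.19 F [-7.04 -2.81 14.95] w 0.0195
move mm [-42.9  24.2  -0.4] roll -0.0
theta 2.628025413806584 r 0.04926614493343071 Ftan -7.490012464426727 Frad 1.1633287313459735
```

>>> {"api": "servo_tool", "payload": {
  "moves": [
    {"x": 0,"y": -1.5,"z": 0,"roll": 0,"claw": 0.45},
    {"x": -0.5,"y": -1.5,"z": 0,"roll": 0,"claw": 0.45},
    {"x": -0.5,"y": -1.5,"z": 0,"roll": 0,"claw": 0.45},
    {"x": -0.5,"y": -1.5,"z": 0,"roll": 0,"claw": 0.45},
    {"x": -0.5,"y": -1.5,"z": -30,"roll": 0,"claw": 0.45},
    {"x": -0.5,"y": -1.5,"z": -60,"roll": 0,"claw": 0.45},
    {"x": -0.5,"y": -1.5,"z": -60,"roll": 0,"claw": 0.45}
  ]
}}

```text
clock: 8.22
tcp_pos: [0.5076, 0.2078, 0.1714]
orientation: [0.002, 0.7, 0.714, 0.003]
ft_force: [1.4, 0.5, 1.3]
gripper_width: 0.0486
grasp_force: 0.0
```

```bash
python3 go.py .4642 -.0215 .165
```

```text
clk 8.2167 tcp [0.5076 0.2078 0.1714] yaw 91.16 F [1.44 0.52 1.26] w 0.0486
move mm [-228.4  -48.1    5.7] roll -0.0
theta 2.698539104431192 r 0.04785532011186329 Ftan 1.523859130726731 Frad -0.176254125408038
```

>>> {"api": "servo_tool", "payload": {
  "moves": [
    {"x": -228,"y": -47,"z": 4,"roll": 0,"claw": 0.6},
    {"x": -228,"y": -47,"z": 4,"roll": 0,"claw": 0.6},
    {"x": -228,"y": -47,"z": 4,"roll": 0,"claw": 0.6},
    {"x": -228,"y": -47,"z": 4,"roll": 0,"claw": 0.6},
    {"x": -228,"y": -47,"z": 4,"roll": 0,"claw": 0.6},
    {"x": -228,"y": -47,"z": 4,"roll": 0,"claw": 0.6},
    {"x": -228,"y": -47,"z": 4,"roll": 0,"claw": 0.6},
    {"x": -228,"y": -47,"z": 4,"roll": 0,"claw": 0.6}
  ]
}}

```text
clock: 8.88
tcp_pos: [0.4618, -0.0227, 0.1618]
orientation: [-0.0, 0.701, 0.713, 0.0]
ft_force: [-0.1, 0.3, -0.2]
gripper_width: 0.0351
grasp_force: 0.0
```

```bash
python3 go.py .4642 -.0215 .066; python3 - <<'E'
from h import *
ds={}
for c in("scene","top"):
    d=robot.get_image(c);ds[c]=d
    cv2.imwrite(f"pics/{c}3.png",d["image"][:,:,::-1])
    for n,z in dict(crank_knob_center=.115,jaw_face=.052,cell_center=.0525,marker_line=.052,shutter_index=.052).items():
        for r in robot.place_of(c,n)[:1]: print(c,n,round(r["confidence"],2),np.round(px2w(d,*r["xy"],z),4))
b=cv2.resize(ds["scene"]["image"][150:290,250:390,::-1],None,fx=4,fy=4,interpolation=cv2.INTER_CUBIC)
cv2.imwrite("pics/s3.png",b)
E
```

```text
clk 8.8833 tcp [ 0.4618 -0.0227  0.1618] yaw 90.95 F [-0.1   0.26 -0.25] w 0.0351
move mm [ 1.1  2.4 95.8] roll -0.3
theta 0.3645926790601222 r 0.1993085119525797 Ftan 0.18658332781424883 Frad -0.21260745541785245
scene crank_knob_center 0.67 [0.5079 0.2049 0.115 ]
scene jaw_face 0.87 [0.5596 0.0533 0.052 ]
scene cell_center 0.83 [0.3967 0.1785 0.0525]
scene marker_line 0.46 [0.4409 0.0138 0.052 ]
scene shutter_index 0.61 [0.4636 0.0056 0.052 ]
top crank_knob_center 0.74 [0.4979 0.2064 0.115 ]
top cell_center 0.52 [ 0.3976 -0.1548  0.0525]
top marker_line 0.38 [0.4404 0.0058 0.052 ]
```

View pics/s3.png

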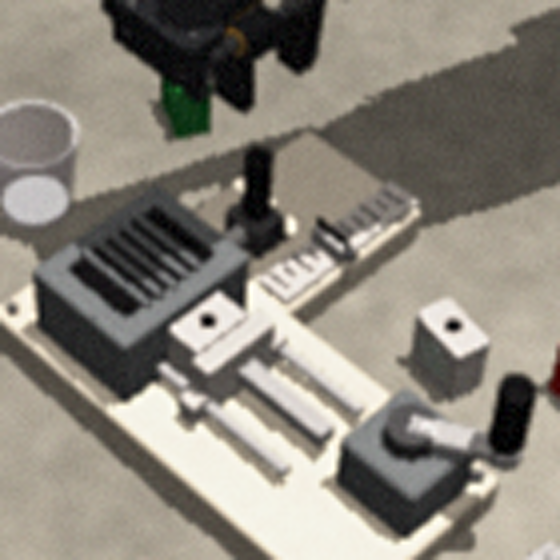

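The crop shows the cell at (210,330) clamped between the jaw and the window head, with the crank knob free at (515,415). The shutter knob is at (258,190) and the marker fin at (333,237).

>>> {"api": "servo_tool", "payload": {
  "moves": [
    {"x": 1.2,"y": 2.4,"z": 30,"roll": -0.3,"claw": 0.6},
    {"x": 1.2,"y": 2.4,"z": 60,"roll": -0.3,"claw": 0.6},
    {"x": 1.2,"y": 2.4,"z": 94,"roll": -0.3,"claw": 0.6},
    {"x": 1.2,"y": 2.4,"z": 94,"roll": -0.3,"claw": 0.6},
    {"x": 1.2,"y": 2.4,"z": 94,"roll": -0.3,"claw": 1},
    {"x": 1.2,"y": 2.4,"z": 94,"roll": -0.3,"claw": 1},
    {"x": 1.2,"y": 2.4,"z": 94,"roll": -0.3,"claw": 1},
    {"x": 1.2,"y": 2.4,"z": 94,"roll": -0.3,"claw": 1}
  ]
}}

```text
clock: 10.15
tcp_pos: [0.4651, -0.021, 0.0701]
orientation: [0.001, 0.698, 0.716, 0.0]
ft_force: [-5.0, -1.0, 4.9]
gripper_width: 0.017
grasp_force: 30.0
```

>>> {"api": "servo_tool", "payload": {
  "moves": [
    {"x": 0,"y": 0,"z": 0,"roll": 0,"claw": 1},
    {"x": 0,"y": 0,"z": 0,"roll": 0,"claw": 1}
  ]
}}

```text
clock: 10.32
tcp_pos: [0.4651, -0.021, 0.0701]
orientation: [0.001, 0.698, 0.716, 0.0]
ft_force: [-5.4, -1.4, 6.6]
gripper_width: 0.0172
grasp_force: 30.0
```

```bash
python3 go.py .4372 -.0215 .066; python3 - <<'E'
from h import *
# marker fin from the saved and fresh clouds, reader axes about knob
c,n=np.cos(np.radians(1.2)),np.sin(np.radians(1.2)); M=np.array([[c,n],[-n,c]])
for cam in("top","scene"):
    d=robot.get_image(cam);Q=cloud(d);g=d["image"].max(-1)
    rel=(Q[...,:2]-[.4642,-.0215])@M.T
    m=(Q[...,2]>.036)&(Q[...,2]<.07)&(rel[...,0]>-.06)&(rel[...,0]<-.01)&(rel[...,1]>.018)&(rel[...,1]<.06)
    p=np.c_[rel[m]*1000,Q[m][:,2]*1000,g[m]]; print(cam,len(p)); print(np.round(p[np.argsort(p[:,2])][-14:],1).tolist())
    print("mid x",(p[:,0].min()+p[:,0].max())/2, np.percentile(p[:,0],[0,10,50,90,100]), "dark:",np.median(p[p[:,3]<80],0),"n",(p[:,3]<80).sum())
E
```

```text
clk 10.3167 tcp [ 0.4651 -0.021   0.0701] yaw 91.47 F [-5.4  -1.39  6.63] w 0.0172
move mm [  0.2 -27.9   4.1] roll 0.3
theta 0.3517537616027824 r 0.1966551373270446 Ftan 4.657147406290017 Frad 3.0709011442408216
top 77
[[-31.3, 50.1, 46.9, 217.0], [-29.5, 41.7, 47.1, 111.0], [-29.6, 37.6, 47.2, 88.0], [-29.3, 48.0, 47.3, 178.0], [-25.4, 41.7, 47.4, 84.0], [-23.3, 41.6, 47.7, 113.0], [-25.2, 49.9, 48.2, 186.0], [-31.6, 43.8, 48.4, 122.0], [-27.6, 39.6, 49.3, 54.0], [-27.6, 41.6, 50.2, 54.0], [-27.7, 43.6, 52.3, 61.0], [-27.5, 49.8, 52.3, 118.0], [-27.7, 45.6, 52.7, 82.0], [-27.7, 47.7, 54.1, 105.0]]
mid x -35.94799409696428 [-59.83488164 -53.78477312 -30.99646757 -23.25913635 -12.06110655] dark: [-27.61641721  39.60565222  49.28038429  61.        ] n 5
scene 101
[[-25.7, 38.0, 49.3, 59.0], [-30.6, 29.9, 49.8, 96.0], [-24.0, 46.3, 50.1, 123.0], [-26.1, 30.9, 50.4, 33.0], [-26.7, 50.2, 51.3, 68.0], [-27.1, 33.2, 51.5, 35.0], [-28.5, 48.4, 52.0, 77.0], [-26.1, 37.4, 52.1, 31.0], [-27.8, 39.1, 52.2, 48.0], [-26.7, 43.4, 52.8, 38.0], [-26.9, 26.5, 53.4, 93.0], [-27.4, 36.0, 53.6, 81.0], [-26.0, 30.6, 53.8, 36.0], [-27.1, 46.1, 54.8, 74.0]]
mid x -35.415844787640715 [-59.58185089 -51.67812408 -26.46828649 -22.30270932 -11.24983869] dark: [-26.04872352  39.49371135  46.45532173  66.        ] n 31
```

>>> {"api": "servo_tool", "payload": {
  "moves": [
    {"x": 0,"y": -5,"z": 0,"roll": 0,"claw": 1},
    {"x": 0,"y": -10,"z": 0,"roll": 0,"claw": 1},
    {"x": 0,"y": -15,"z": 0,"roll": 0,"claw": 1},
    {"x": 0,"y": -20,"z": 0,"roll": 0,"claw": 1},
    {"x": 0,"y": -25,"z": 0,"roll": 0,"claw": 1},
    {"x": 0,"y": -28,"z": 0,"roll": 0,"claw": 1},
    {"x": 0,"y": -28,"z": 0,"roll": 0,"claw": 1},
    {"x": 0,"y": -28,"z": 0,"roll": 0,"claw": 1}
  ]
}}

```text
clock: 11.08
tcp_pos: [0.4393, -0.0218, 0.0702]
orientation: [0.003, 0.698, 0.716, 0.002]
ft_force: [6.0, 2.1, 1.4]
gripper_width: 0.0172
grasp_force: 30.0
```

```bash
python3 go.py .4369 -.0215 .070; python3 - <<'E'
from h import *
for cam in("top","scene"):
    d=robot.get_image(cam);cv2.imwrite(f"pics/{cam}4.png",d["image"][:,:,::-1])
    for n,z in dict(marker_line=.052,shutter_index=.052,shutter_knob=.08).items():
        for r in robot.place_of(cam,n)[:2]: print(cam,n,round(r["confidence"],2),np.round(r["xy"],1),np.round(px2w(d,*r["xy"],z),4))
a=cv2.imread("pics/top4.png")[235:285,235:285];b=cv2.imread("pics/scene4.png")[180:230,295:345]
cv2.imwrite("pics/m4.png",cv2.resize(cv2.hconcat([a,b]),None,fx=8,fy=8,interpolation=cv2.INTER_CUBIC))
E
```

```text
clk 11.0833 tcp [ 0.4393 -0.0218  0.0702] yaw 91.42 F [5.98 2.14 1.43] w 0.0172
move mm [ 0.3 -2.4  0.2] roll 0.2
theta 0.46886862303677185 r 0.20719970460716142 Ftan -4.460764316725069 Frad -4.515156711555719
top shutter_index 0.23 [238.2 205.7] [0.5523 0.0446 0.052 ]
scene shutter_index 0.72 [330.2 205.7] [0.4375 0.0094 0.052 ]
scene shutter_knob 0.73 [331.6 205.1] [0.4528 0.0268 0.08  ]
scene shutter_knob 0.68 [324.8 187.2] [ 0.4237 -0.0255  0.08  ]
```

View pics/m4.png

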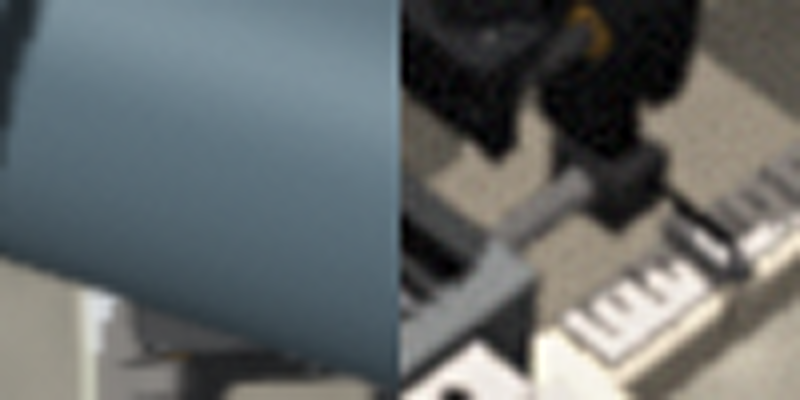

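The right half of the image shows the index line (665,190) running about into the marker fin (735,250). I'll rectify the pictures into reader axes to measure the remaining offset.

```bash
cat > rect.py <<'E'
from h import *
def rect(cam,png,z=.052,k=8):  # grid: rows reader x -45..+10 mm about shut knob, cols y +60..-5
    d=robot.get_image(cam) ; T=np.linalg.inv(np.array(d["world_from_camera"]))
    f=210/np.tan(np.radians(d["vfov"])/2)
    X,Y=np.meshgrid(np.arange(10,-45,-1/k),np.arange(60,-5,-1/k),indexing="ij"); c,n=np.cos(np.radians(1.2)),np.sin(np.radians(1.2))
    W=np.stack([.4642+(c*X-n*Y)/1e3,-.0215+(n*X+c*Y)/1e3,np.full_like(X,z)],-1)@T[:3,:3].T+T[:3,3]
    return cv2.remap(cv2.imread(png),(f*W[...,0]/W[...,2]+d["cx"]).astype(np.float32),(f*W[...,1]/W[...,2]+d["cy"]).astype(np.float32),cv2.INTER_CUBIC)
E
python3 - <<'E'
from rect import *
L=[]
for cam,p in(("top","top0"),("scene","scene3"),("scene","scene4")):
    I=rect(cam,f"pics/{p}.png");g=I.min(-1).astype(float) if 0 else I.mean(-1)
    xs=np.arange(10,-45,-1/8)
    for y in(20,22,24,26,28,32,36,40,44):
        j=int((60-y)*8); prof=g[:,j-6:j+7].mean(1)
        o=[]
        for lo,hi in((-10,10),(-36,-18)):
            m=(xs>lo)&(xs<hi); q=prof[m];i=q.argmin();w=np.clip(np.median(q)-15-q,0,None)*(abs(xs[m]-xs[m][i])<3); o+=[round((w*xs[m]).sum()/max(w.sum(),1e-9),2),int(q[i]),int(np.median(q))]
        print(p,y,o)
    for x in range(-40,10,10): cv2.putText(I,str(x),(2,int((10-x)*8)),0,.4,(0,0,255),1)
    L.append(cv2.resize(I,(266,225)) if 0 else I)
cv2.imwrite("pics/r4.png",cv2.resize(cv2.hconcat(L),(800,226*1),interpolation=cv2.INTER_AREA))
E
```

```text
top0 20 [np.float64(-0.32), 107, 220, np.float64(0.0), 220, 220]
top0 22 [np.float64(-0.25), 106, 218, np.float64(-25.62), 197, 213]
top0 24 [np.float64(-0.27), 101, 188, np.float64(-27.09), 145, 184]
top0 26 [np.float64(-0.13), 128, 181, np.float64(-27.3), 104, 156]
top0 28 [np.float64(-7.55), 159, 204, np.float64(-27.16), 92, 168]
top0 32 [np.float64(-7.42), 136, 214, np.float64(-27.27), 105, 179]
top0 36 [np.float64(3.07), 129, 215, np.float64(-27.53), 112, 180]
top0 40 [np.float64(-7.21), 129, 216, np.float64(-27.52), 106, 181]
top0 44 [np.float64(-7.09), 187, 219, np.float64(-27.38), 104, 189]
scene3 20 [np.float64(0.0), 12, 22, np.float64(0.0), 135, 139]
scene3 22 [np.float64(0.0), 22, 35, np.float64(0.0), 134, 138]
scene3 24 [np.float64(0.0), 54, 69, np.float64(-28.37), 115, 137]
scene3 26 [np.float64(0.0), 97, 109, np.float64(-27.59), 79, 135]
scene3 28 [np.float64(0.0), 127, 135, np.float64(-26.82), 41, 120]
scene3 32 [np.float64(0.0), 136, 138, np.float64(-25.73), 19, 92]
scene3 36 [np.float64(3.78), 110, 128, np.float64(-25.98), 26, 93]
scene3 40 [np.float64(-6.03), 103, 132, np.float64(-26.76), 31, 94]
scene3 44 [np.float64(-5.16), 127, 169, np.float64(-26.69), 25, 90]
scene4 20 [np.float64(-7.77), 19, 130, np.float64(0.0), 16, 25]
scene4 22 [np.float64(-6.63), 29, 132, np.float64(0.0), 27, 40]
scene4 24 [np.float64(-5.85), 66, 131, np.float64(-26.73), 50, 74]
scene4 26 [np.float64(-5.04), 106, 131, np.float64(-27.06), 47, 111]
scene4 28 [np.float64(0.0), 132, 139, np.float64(-26.61), 37, 122]
scene4 32 [np.float64(0.0), 138, 143, np.float64(-25.73), 20, 95]
scene4 36 [np.float64(4.32), 110, 128, np.float64(-25.97), 27, 96]
scene4 40 [np.float64(4.01), 96, 119, np.float64(-26.79), 26, 98]
scene4 44 [np.float64(-5.09), 130, 164, np.float64(-26.71), 24, 92]
```

View pics/r4.png

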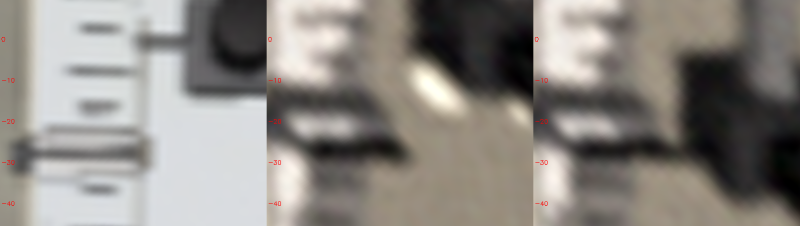

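>>> {"api": "servo_tool", "payload": {
  "moves": [
    {"x": 0,"y": -1.3,"z": 0,"roll": 0,"claw": 1},
    {"x": 0,"y": -1.3,"z": 0,"roll": 0,"claw": 1},
    {"x": 0,"y": -1.3,"z": 0,"roll": 0,"claw": 1},
    {"x": 0,"y": -1.3,"z": 0,"roll": 0,"claw": 1}
  ]
}}

```text
clock: 11.97
tcp_pos: [0.4382, -0.0218, 0.0702]
orientation: [0.003, 0.698, 0.716, 0.002]
ft_force: [6.0, 1.5, 1.7]
gripper_width: 0.017
grasp_force: 30.0
```

```bash
python3 go.py .4381 -.0215 .070; python3 - <<'E'
from rect import *
d=robot.get_image("scene");cv2.imwrite("pics/scene5.png",d["image"][:,:,::-1])
# block front/rear edges: shift of the slide between scene3 (shut) and now, by phase of edges on block level
A,B,C=[rect("scene",f"pics/{p}.png").mean(-1).astype(np.float32) for p in("scene3","scene4","scene5")]
t=A[0:0+int(30*8),int(46*8):int(60*8)]
L=cv2.hconcat([rect("scene",f"pics/{p}.png",k=5) for p in("scene4","scene5")])
cv2.imwrite("pics/r5.png",L)
Q=cloud(d);k=Q[(Q[...,2]>.04)&(Q[...,2]<.058)&(abs(Q[...,0]-.44)<.03)&(Q[...,1]>-.04)&(Q[...,1]<-.004)]
print(len(k),k.min(0),k.max(0))
for n in("crank_knob_center","jaw_face"):
    for r in robot.place_of("scene",n)[:1]: print(n,round(r["confidence"],2),np.round(px2w(d,*r["xy"],.115 if n[0]=="c" else .052),4))
E
```

```text
clk 11.9667 tcp [ 0.4382 -0.0218  0.0702] yaw 91.42 F [6.05 1.55 1.71] w 0.017
move mm [ 0.3 -0.1  0.2] roll 0.2
theta 0.47355650457065623 r 0.20770134349584687 Ftan -4.759346728594155 Frad -4.036242390173455
120 [ 0.42510874 -0.0365788   0.04010129] [ 0.46850317 -0.00511848  0.05789567]
crank_knob_center 0.79 [0.4987 0.2039 0.115 ]
jaw_face 0.84 [0.5526 0.0475 0.052 ]
```

View pics/r5.png

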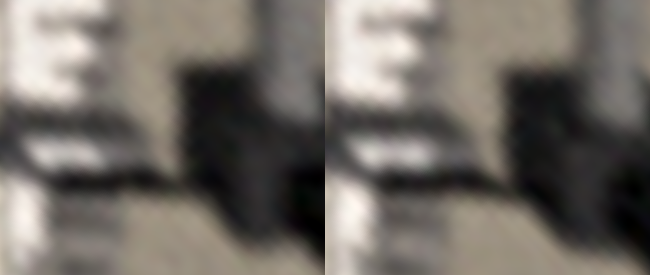

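The crop shows the index line meeting the marker line at about (505,185) on the right. Before handing in, I'll check the height I assumed for the index line.

```bash
python3 - <<'E'
from rect import *
d=robot.get_image("scene");Q=cloud(d);g=d["image"].mean(-1)
c,n=np.cos(np.radians(1.2)),np.sin(np.radians(1.2)); r=(Q[...,:2]-[.4642,-.0215])@np.array([[c,n],[-n,c]]).T*1000
m=(r[...,1]>13)&(r[...,1]<34)&(r[...,0]>-36)&(r[...,0]<-18)&(Q[...,2]>.034)&(Q[...,2]<.07)
p=np.c_[r[m],Q[m][:,2]*1000,g[m]];print(np.round(p[np.argsort(p[:,1])],1).tolist())
E
```

```text
[[-24.4, 13.2, 37.2, 27.3], [-30.2, 13.3, 51.2, 22.7], [-23.2, 13.7, 45.9, 25.7], [-27.5, 13.8, 35.3, 61.7], [-30.8, 13.8, 36.5, 47.7], [-26.1, 13.9, 51.1, 21.7], [-22.1, 13.9, 57.7, 42.7], [-26.4, 13.9, 47.3, 18.7], [-19.5, 14.0, 45.3, 18.7], [-30.3, 14.1, 40.8, 29.7], [-19.0, 14.1, 49.4, 27.3], [-28.9, 14.1, 56.5, 33.0], [-33.9, 14.2, 38.2, 45.7], [-36.0, 14.2, 54.9, 69.0], [-23.4, 14.3, 35.1, 83.7], [-20.0, 14.3, 34.1, 93.3], [-21.7, 14.5, 54.9, 28.7], [-29.3, 14.6, 45.6, 14.7], [-19.2, 14.8, 38.8, 42.7], [-33.4, 14.9, 35.4, 87.7], [-25.2, 15.2, 45.6, 26.0], [-35.5, 15.4, 45.3, 60.3], [-21.3, 15.7, 45.3, 22.0], [-34.9, 15.7, 49.6, 65.3], [-35.5, 16.0, 38.5, 64.7], [-27.0, 16.3, 52.4, 22.0], [-23.0, 16.3, 59.0, 30.7], [-19.7, 16.5, 54.5, 27.0], [-26.9, 19.9, 51.7, 12.3], [-25.3, 21.0, 57.4, 14.0], [-28.5, 21.7, 52.0, 39.7], [-28.5, 24.8, 54.6, 82.0], [-28.1, 25.5, 51.7, 48.7], [-22.2, 25.8, 34.4, 120.7], [-24.3, 26.1, 47.9, 124.7], [-27.6, 26.5, 45.6, 74.3], [-23.9, 27.0, 41.5, 83.3], [-26.2, 27.3, 51.0, 48.3], [-22.9, 28.4, 36.2, 86.3], [-22.4, 28.6, 40.4, 73.7], [-19.1, 28.7, 35.6, 124.3], [-21.0, 29.1, 49.2, 107.7], [-27.0, 29.8, 52.5, 39.3], [-27.1, 30.1, 49.0, 31.3], [-23.4, 30.2, 48.2, 94.7], [-23.7, 30.9, 37.5, 66.3], [-22.3, 31.5, 46.5, 86.3], [-25.6, 31.6, 47.7, 80.3], [-22.4, 31.7, 43.0, 68.0], [-19.4, 31.9, 34.4, 118.7], [-28.1, 32.0, 53.5, 82.0], [-28.3, 32.5, 46.4, 45.0], [-21.5, 33.0, 37.3, 90.3], [-26.9, 33.9, 44.9, 116.0]]
```

The index line is about 52 mm high, the same as the marker, and both sit at about −27 mm. The lines are level, so I'm handing in while still holding the knob.

```bash
python3 -c "
from workcell import robot
s=robot.sense();print(s['tcp_pos'],s['grasp_force']);print(robot.finish_job())"
```

```text
[ 0.43817713 -0.02179195  0.07017801] 30.023728273808956
the job is handed in; nothing more can be done
None
```

The job is handed in: the crank was wound until the cell clamped (about 7.5 N at the knob) and let go, and the shutter is pulled out about 27 mm and still held there, its index line level with the marker to within about 0.5 mm.

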